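# Square a specimen plate into its locating corner

## Robot

A 6-joint arm with a two-finger parallel gripper is mounted at the origin on the work surface. World frame = base frame: x ahead of the robot, y to its left, z up, the work surface at z = 0. Lengths are in m, angles in rad, forces in N, time in s.
With the tool pointing down it reaches from about 0.4 to 0.825 m from the base axis. Payload 7 kg.
Tool frame: the origin (TCP) lies at the centre of the arm's flange, where the gripper is bolted on; the fingertips stand 178 mm ahead of it and the grasp point (between the pads) lies 159 mm ahead of it; z points along the fingers, y is the direction in which the jaws open and shut (so a half turn about z gives the same grasp; the last joint's range is limited). The gripper opens to 88 mm and grips with 3 to 60 N. Pads are 19 mm wide; open, the fingers measure 130 mm over their backs; the gripper's body (78 mm by 193 mm) begins 47 mm behind the grasp point.
Start: joints at [-0.995, 0.359, 0.012, 0, -1.224, -0.288], TCP at [0.192, -0.647, 0.405] pointing down, gripper open.
Joint ranges: [-3.07, 3.07], [-1.43, 2.12], [-1.02, 1.25], [-3.03, 1.67], [-3.05, -0], [-3.03, 3.03]. Speed limits (rad/s): [2.39, 2.39, 3.01, 3.14, 3.14, 3.14].

## Interface

Orientations are given as [roll, pitch, yaw] about the fixed x, y, z axes, in that order (R = Rz(yaw) Ry(pitch) Rx(roll)).
In Python, from station import arm gives the robot as it stands.
- The arm moves only by the shell command python3 -m handwheel 'ROWS' [OPENING] [FORCE]. ROWS is JSON, a list of rows, each a list of 4 numbers: the shift along the world's x, y, z in cm, then the turn about the world's z in rad. In form: [[dx, dy, dz, yaw], ...]. A call has 1 to 20 rows; each row shifts and turns the commanded pose from where the row before left it; what a row does not reach is not made up. A row lasts 1/10 s, in which the tool goes at most 50 mm and 8.59 degrees, less where a joint would pass 70% of its speed; a pose out of reach is approached as far as the arm can. A call is refused whole if a number of a shift passes 5 or a number of a turn 0.15, either way. A call with a gripper value outside its range is refused whole. OPENING is the closure, from 0 (fully open) to 1 (shut), set as the call begins (- or left out, the last holds). The fingers move at their own pace and stop on an object; FORCE is the grip in N (left out, the last holds). Time passes only in rows, so rows that do not move let the fingers close. It gives the time, the measured TCP pose, the force and the opening at its end, in the units of the state.
- arm.get_state(): the state, without advancing time (a new reading comes with each control period).
- arm.grab_frame(name): name is "scene" or "top"; returns a dict with "image" (480x640x3 uint8, red, green, blue), "depth" (480x640 float32, m along the optical axis (not along the pixel's ray), 0 where there is no reading), "vfov" (degrees; the focal length in pixels is half the picture's height over the tangent of half this angle, whatever the lens; pixels are square), "cx", "cy" (the principal point, pixels), "rvec" (rotation vector, rad) and "tvec" (3), from world to camera coordinates, as OpenCV has them. Camera axes: x right, y down, z forward; pixel columns grow to the right and rows downward; lengths in m; the calibration is good to about 2 mm. A picture is of the moment at which its call begins.
- arm.job_done(): hands the job in, once; it reports no verdict.
The state is a dict: "t": time; "q": joint angles; "qd": joint speeds; "joint_efforts": joint torques, N m; "eef_pos": TCP position; "ee_rot": TCP orientation; "force": force on the tool from outside, world axes, zero at the start; "moment": the same for the moment, N m; "width": finger opening in m.
Only numpy, scipy, OpenCV 4.12 (cv2) and the standard library are available. Lean on these libraries where they do the work, as an engineer would, in place of code of your own. Each camera call takes 0.05 s, during which the arm holds its last target.

## Task

Slide the flat specimen plate along the steel bench by pushing it with the fingers until it is squared up in the L-shaped locating corner: one long side flush against the long rail and one short side flush against the end stop. Do not lift or tip the plate, do not touch the three metal stubs standing on it, and leave the jar, the lens barrel, the black puck and the screwdriver where they are. Finish with the hand clear of everything.

Things in the scene. Friction and masses are not known exactly. Their poses are not given: they have to be found in the camera images.
- plate: White plastic plate, loose, a flat block 90 mm (its x) by 120 mm (its y), 20 mm thick, 0.3 to 0.55 kg; slides with 1 to 6 N. Origin at the centre of its underside. It starts within 25 degrees of the corner's directions, its +y end nearest the end stop. Seated, its origin is at x = -45, y = -60 mm in the corner's frame, axes parallel to the corner's.
- stubs: Three aluminium stubs (discs 25 mm across, 10 mm high) fixed in a row on top of the plate along its y, at y = -34, 0 and 34 mm; their tops are 30 mm above the bench. Origin and axes are those of the plate. Not to be touched.
- corner: Dark steel L of two fixed bars, 25 mm high, 20 mm thick. Origin at the inside corner, bench height; x points roughly away from the robot, y to its left. Long rail: inner face is x = 0, from y = 0 to -280 mm. End stop: inner face is y = 0, from x = 0 to -100 mm. The bars lie beyond these faces (+x, +y); the plate comes from -x, -y.
- jar: Bystander: small amber jar with white cap, 42 mm across, 55 mm high, loose; stands left of the end stop. Origin at the centre of its underside.
- lens: Bystander: steel lens barrel standing upright, 34 mm across, 46 mm high, loose; stands to the right of the plate. Origin at the centre of its underside.
- puck: Bystander: black plastic cylinder 52 mm across, 28 mm high, loose; stands on the robot's side of the end stop. Origin at the centre of its underside.
- driver: Bystander: screwdriver 150 mm long with a black handle, loose; lies behind the long rail, on the side away from the robot. Origin under its middle, length along its x.
There are look-alikes about, which are no part of the job. What is shaped like the plate but blue is not meant.

How it is judged:
By the outcome, as a careful person would: the job done as asked, in the order asked, and still so for the second after the job is handed in, with the robot touching nothing.
It also fails if it takes over 48 s, if anything falls off the work surface, if the arm or the gripper's body presses on something with over 40 N, if the wrist force passes 120 N, or if a joint passes its speed limit or range.

## Working session

There is one attempt and no reset: what is moved stays moved. The work goes in short steps, Python scripts to look and compute and a shell command to move; the robot and the scene stay as the last step left them, time stands still between calls to the robot, and variables do not carry over. Pictures are saved under pics/ and viewed, and the job is handed in when it is done.

```bash
mkdir -p pics; ls; python3 - <<'E'
from station import arm
import cv2,pickle
s=arm.get_state();print(s['t'],s['eef_pos'],s['ee_rot'],s['force'],s['width'])
for n in('scene','top'):
    f=arm.grab_frame(n);pickle.dump(f,open(f'pics/{n}0.pkl','wb'))
    cv2.imwrite(f'pics/{n}0.png',f['image'][:,:,::-1]);print(n,f['vfov'],f['cx'],f['cy'],f['rvec'],f['tvec'])
E
```

```text
pics
0.0 [ 0.19153392 -0.64706632  0.40374677] [ 3.13998535e+00 -1.69499989e-04 -2.85391603e+00] [-0.23777328  0.11365721  0.442744  ] 0.08736350489402274
scene 51.57392734645291 310.064202656927 236.56535675206464 [ 2.09771715  1.47371058 -0.50551685] [-0.16808913 -0.38285068  1.24943945]
top 46.248660336495476 325.7729204660132 242.84133031300095 [ 2.11152614 -2.14621184  0.23845799] [-0.03779928  0.51346555  0.96524757]
```

View pics/scene0.png

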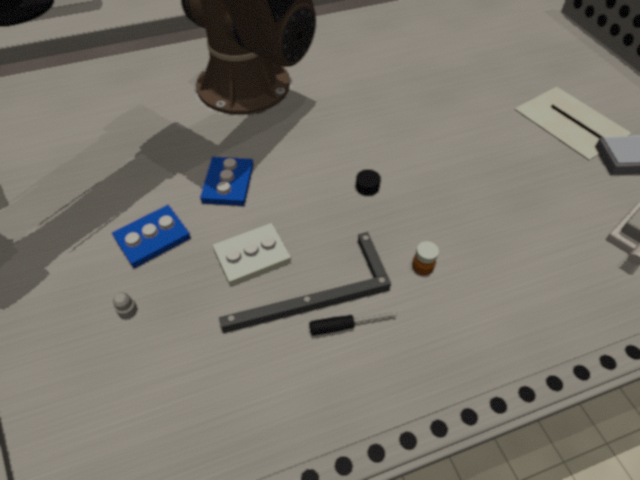

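View pics/top0.png

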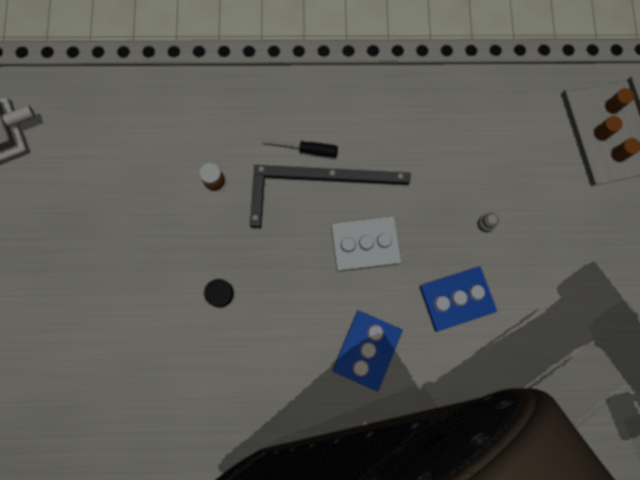

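```bash
cat > h.py <<'E'
import numpy as np,cv2,pickle
def cam(f):
    fl=240/np.tan(np.radians(f['vfov'])/2)
    K=np.array([[fl,0,f['cx']],[0,fl,f['cy']],[0,0,1.]])
    return K,cv2.Rodrigues(np.array(f['rvec']))[0],np.array(f['tvec'])
def ray(f,px,z):
    K,R,t=cam(f);p=np.atleast_2d(px).astype(float)
    d=np.c_[p,np.ones(len(p))]@np.linalg.inv(K).T@R
    c=-R.T@t;s=(z-c[2])/d[:,2];return c+d*s[:,None]
def dep(f,u,v):
    K,R,t=cam(f);Z=f['depth'][int(v),int(u)]
    return R.T@(np.linalg.inv(K)@[u*Z,v*Z,Z]-t)
def proj(f,P):
    K,R,t=cam(f);return cv2.projectPoints(np.atleast_2d(P).astype(float),R,t,K,None)[0][:,0]
E
python3 - <<'E'
from h import *
ft=pickle.load(open('pics/top0.pkl','rb'));fs=pickle.load(open('pics/scene0.pkl','rb'))
c1=cv2.resize(ft['image'][140:320,190:510,::-1],None,fx=2.5,fy=2.5,interpolation=2)
cv2.imwrite('pics/crop_top.png',c1)
c2=cv2.resize(fs['image'][160:340,100:440,::-1],None,fx=2.35,fy=2.35,interpolation=2)
cv2.imwrite('pics/crop_scene.png',c2)
for n,f,pts in(('top',ft,[(366,230),(367,243),(330,172),(257,200),(300,220),(219,293),(488,220),(210,170)]),('scene',fs,[(252,268),(307,298),(290,275),(368,178),(427,248)])):
    for p in pts: print(n,p,dep(f,*p).round(4))
im=ft['image']; print(im[255,366],im[172,320],im[220,300],im[200,257],im[240,330-10])
E
```

```text
top (366, 230) [ 0.5425 -0.123   0.0206]
top (367, 243) [ 0.5153 -0.1229  0.0319]
top (330, 172) [ 0.654  -0.0573  0.0297]
top (257, 200) [0.6024 0.081  0.0234]
top (300, 220) [0.568  0.0009 0.0015]
top (219, 293) [0.4273 0.148  0.03  ]
top (488, 220) [ 0.5527 -0.3467  0.0463]
top (210, 170) [0.6518 0.1646 0.0548]
scene (252, 268) [ 0.5588 -0.1315  0.0226]
scene (307, 298) [ 0.6529 -0.0609  0.0278]
scene (290, 275) [ 0.5825 -0.0689  0.0013]
scene (368, 178) [0.4322 0.1486 0.0299]
scene (427, 248) [0.6451 0.1647 0.0558]
[127 132 132] [50 51 50] [105 103  98] [53 54 53] [103 101  96]
```

View pics/crop_top.png

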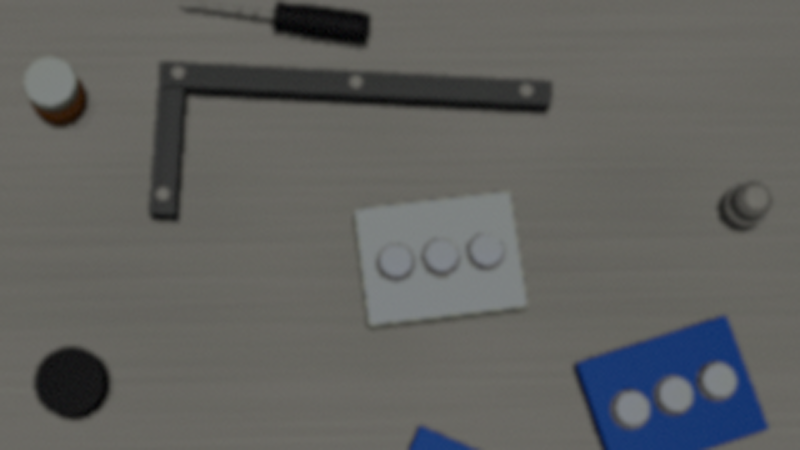

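View pics/crop_scene.png

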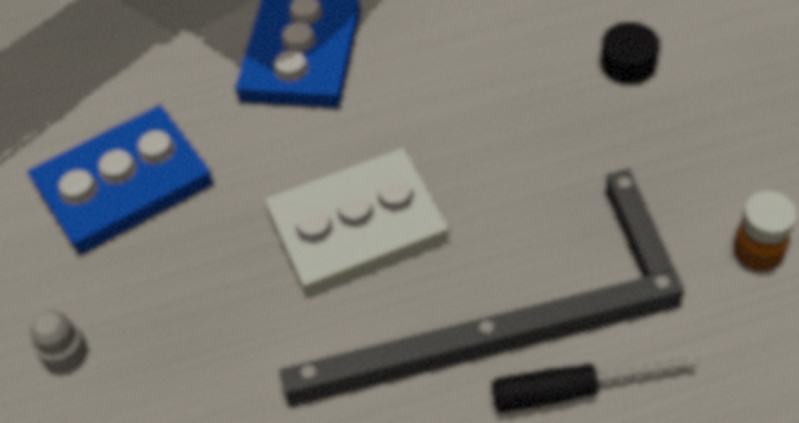

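Candidates: white plate at top (366,244) / scene (252,254); blue ones at top (459,299) and (368,350). The white one fits the description, as the crops confirm. The L corner's inside is near top (264,179).

```bash
cat >> h.py <<'E'
def plate(f,roi,thr):
    im=cv2.GaussianBlur(f['image'],(3,3),0).astype(int);x0,y0,x1,y1=roi
    m=np.zeros(im.shape[:2],np.uint8);m[y0:y1,x0:x1]=(im[y0:y1,x0:x1,2]>thr)*255
    m=cv2.morphologyEx(m,cv2.MORPH_OPEN,np.ones((3,3)))
    c=max(cv2.findContours(m,0,2-2+1)[0],key=cv2.contourArea)
    c=cv2.convexHull(c)
    return c[:,0],m
E
python3 - <<'E'
from h import *
ft=pickle.load(open('pics/top0.pkl','rb'));fs=pickle.load(open('pics/scene0.pkl','rb'))
for f in(ft,fs):
    K,R,t=cam(f);print('campos',(-R.T@t).round(3))
def rect(P):
    r=cv2.minAreaRect((P[:,:2]*1000).astype(np.float32));return r,cv2.boxPoints(r).round(1).tolist()
c,m=plate(ft,(320,205,412,282),114);print('top plate',rect(ray(ft,c,.02)))
fs_im=fs['image'];print(fs_im[268,252],fs_im[275,290],fs_im[274,222])
# corner dark mask
for n,f,roi in(('top',ft,(240,160,420,235)),('scene',fs,(215,228,395,335))):
    g=cv2.cvtColor(f['image'],7).astype(int);x0,y0,x1,y1=roi
    m=np.zeros(g.shape,np.uint8);m[y0:y1,x0:x1]=(g[y0:y1,x0:x1]<78)*255
    nl,lab,st,_=cv2.connectedComponentsWithStats(m);k=1+st[1:,4].argmax();print(n,st[k])
    vis=f['image'][:,:,::-1].copy();vis[lab==k]=(0,0,255);cv2.imwrite(f'pics/mask_{n}.png',cv2.resize(vis[y0-20:y1+20,x0-20:x1+20],None,fx=3,fy=3,interpolation=0))
    if n=='top':
        for v in (200,): print(g[v,245:275]); 
        print(g[160:195,330]);print(g[160:195,300]);print(g[165:195,390])
E
```

```text
campos [ 0.313 -0.019  1.048]
campos [ 1.059 -0.197  0.758]
top plate (((518.8175659179688, -121.87500762939453), (87.01375579833984, 117.1017837524414), 6.2138824462890625), [[469.20001220703125, -68.4000015258789], [481.8999938964844, -184.8000030517578], [568.4000244140625, -175.39999389648438], [555.7000122070312, -59.0]])
[170 171 158] [139 134 124] [133 129 119]
top [ 249  165  162   64 2631]
[102 102 102 102 102  95  79  60  53  51  52  52  54  53  54  50  41  40
  62  85  98 101 101 101 102 102 101 102 102 102]
[102 104 104 105 103 101 103  96  79  64  71  84  90  88  76  61  52  44
  31  19  31  61  88 100 101 101 100 102 101 101 101  99 100 101 102]
[105 105 105 106 104 100  84  65  52  52  52  51  52  51  51  49  37  20
  18  48  79  97 103 102 102 103 102 102 103 102 102 102 103 104 103]
[101 102 103 104 104  99  81  61  53  52  53  54  54  52  51  45  31  21
  29  60  85  99 103 104 104 105 104 103 104 105]
scene [ 220  234  171   99 3052]
```

View pics/mask_top.png

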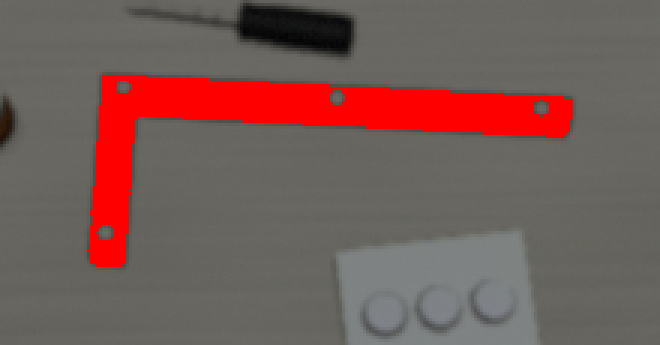

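```bash
cat > corner.py <<'E'
from h import *
ft=pickle.load(open('pics/top0.pkl','rb'))
g=cv2.cvtColor(ft['image'],7).astype(float)
def cross(a,lo,hi,thr):  # first crossing scanning lo->hi
    step=1 if hi>lo else -1
    for i in range(lo,hi,step):
        if (a[i]-thr)*(a[i+step]-thr)<=0 and a[i]!=a[i+step]:
            return i+step*(a[i]-thr)/(a[i]-a[i+step])
def fit(P):
    vx,vy,x,y=cv2.fitLine((P[:,:2]*1000).astype(np.float32),cv2.DIST_HUBER,0,.01,.01).ravel();return np.array([vx,vy]),np.array([x,y])
cols=[c for c in range(272,402)if abs(c-332)>5]
out=np.array([(c,cross(g[:,c],155,185,77))for c in cols]);inn=np.array([(c,cross(g[:,c],200,172,61))for c in cols])
rows=range(186,212)
si=np.array([(cross(g[r],285,255,71),r)for r in rows]);so=np.array([(cross(g[r],240,258,77),r)for r in rows])
L={}
for n,p,zs in(('rail far',out,[.025]),('rail inner',inn,[0,.025]),('stop inner',si,[0,.025]),('stop outer',so,[.025])):
    for z in zs:
        d,q=fit(ray(ft,p,z));L[n,z]=(d,q);print(n,z,'dir deg',np.degrees(np.arctan2(d[1],d[0])).round(2),'pt',q.round(1))
def inter(a,b):
    A=np.c_[a[0],-b[0]];s=np.linalg.solve(A,b[1]-a[1]);return a[1]+s[0]*a[0]
def dist(a,b):
    n=np.array([-a[0][1],a[0][0]]);return n@(b[1]-a[1])
print('rail thick',dist(L['rail far',.025],L['rail inner',0]),'stop',dist(L['stop outer',.025],L['stop inner',0]))
o=inter(L['rail inner',0],L['stop inner',0]);print('corner inner',o)
o2=inter(L['rail far',.025],L['stop outer',.025]);print('outer corner',o2)
E
python3 corner.py
```

```text
rail far 0.025 dir deg 86.32 pt [665.  -36.6]
rail inner 0 dir deg 86.4 pt [644.7 -71.6]
rail inner 0.025 dir deg 86.4 pt [636.8 -70.4]
stop inner 0 dir deg -3.2 pt [618.3  71.1]
stop inner 0.025 dir deg -3.2 pt [611.   68.9]
stop outer 0.025 dir deg -4.02 pt [608.2  92. ]
rail thick 17.955635 stop -20.190796
corner inner [653.5735   69.08997]
outer corner [672.9591   87.46399]
```

```bash
python3 - <<'E'
from h import *
ft=pickle.load(open('pics/top0.pkl','rb'))
m=cv2.inRange(ft['image'],(0,0,70),(70,90,255))
for c in cv2.findContours(m,0,1)[0]:
    if cv2.contourArea(c)>300:
        P=ray(ft,c[:,0],.02)*1000;print(cv2.boxPoints(cv2.minAreaRect(P[:,:2].astype(np.float32))).round(0).tolist())
E
python3 -m handwheel '[[1.6,3.3,-0.9,-0.022],[1.6,3.3,-0.9,-0.022],[1.6,3.3,-0.9,-0.022],[1.6,3.3,-0.9,-0.022],[1.6,3.3,-0.9,-0.022],[1.6,3.3,-0.9,-0.022],[1.6,3.3,-0.9,-0.022],[1.6,3.3,-0.9,-0.022],[1.6,3.3,-0.9,-0.022],[1.6,3.3,-0.9,-0.022],[1.6,3.3,-0.9,-0.022],[1.6,3.3,-0.9,-0.022],[1.6,3.3,-0.9,-0.022],[1.6,3.3,-0.9,-0.022],[1.6,3.3,-0.9,-0.022],[1.6,3.3,-0.9,-0.022],[0,0,0,0],[0,0,0,0]]' 0.3 20
```

```text
[[250.0, -134.0], [357.0, -184.0], [395.0, -102.0], [288.0, -52.0]]
[[352.0, -242.0], [387.0, -359.0], [473.0, -333.0], [437.0, -216.0]]
t: 1.9
eef_pos: [0.4476, -0.1185, 0.2602]
ee_rot: [-3.141, -0.001, 3.08]
force: [0.5, -0.5, 0.2]
width: 0.0612
```

```bash
python3 -m handwheel '[[-0.4,-0.2,-2,0],[0,0,-2,0],[0,0,-1.5,0],[0,0,-1.0,0],[0,0,-0.5,0],[0,0,0,0],[0,0,0,0]]'
python3 - <<'E'
from station import arm
import cv2,pickle
for n,(x0,y0,x1,y1) in(('scene',(100,100,440,355)),('top',(190,140,510,380))):
    f=arm.grab_frame(n);pickle.dump(f,open(f'pics/{n}1.pkl','wb'))
    cv2.imwrite(f'pics/{n}1.png',cv2.resize(f['image'][y0:y1,x0:x1,::-1],None,fx=2.3,fy=2.3,interpolation=2))
E
```

```text
t: 2.6
eef_pos: [0.4438, -0.1214, 0.1911]
ee_rot: [3.142, 0.001, 3.077]
force: [-0.8, 0.7, -0.2]
width: 0.0614
```

View pics/scene1.png

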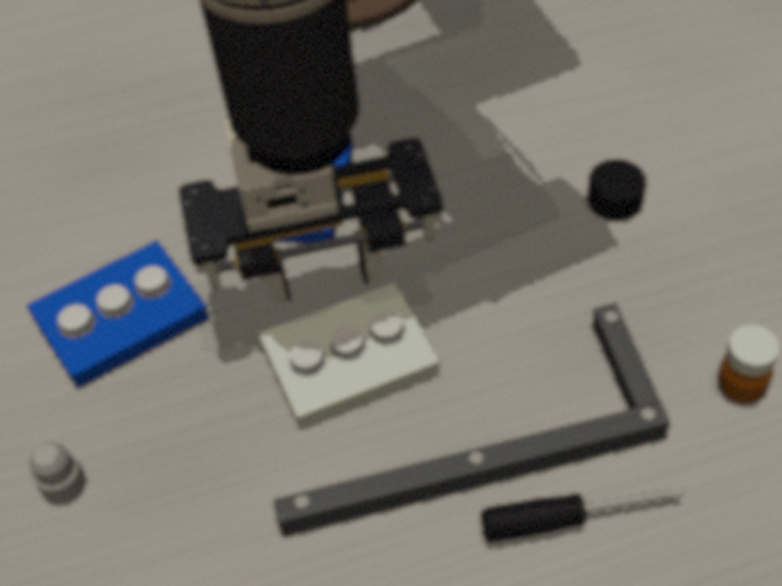

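View pics/top1.png

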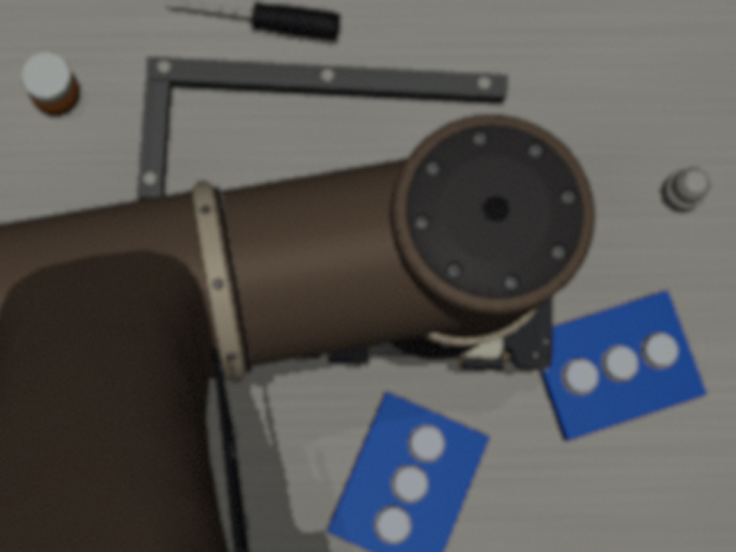

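```bash
python3 -m handwheel '[[0,0,-0.4,0],[0.6,-0.04,0,0],[0.6,-0.04,0,0],[0.6,-0.04,0,0],[0.6,-0.04,0,0],[0.6,-0.04,0,0],[0.6,-0.04,0,0],[0.6,-0.04,0,0],[0,0,0,0]]'
python3 -m handwheel '[[0.6,-0.04,0,0],[0.6,-0.04,0,0],[0.6,-0.04,0,0],[0.6,-0.04,0,0],[0.6,-0.04,0,0],[0.3,-0.02,0,0],[0,0,0,0]]'
python3 - <<'E'
from station import arm
import cv2,pickle
for n,(x0,y0,x1,y1) in(('scene',(100,100,440,355)),):
    f=arm.grab_frame(n);pickle.dump(f,open(f'pics/{n}2.pkl','wb'))
    cv2.imwrite(f'pics/{n}2.png',cv2.resize(f['image'][y0:y1,x0:x1,::-1],None,fx=2.3,fy=2.3,interpolation=2))
E
```

```text
t: 3.6
eef_pos: [0.4866, -0.1241, 0.1866]
ee_rot: [-3.142, 0.001, 3.077]
force: [-1.2, 0.2, 0.0]
width: 0.0615
t: 4.3
eef_pos: [0.5194, -0.1262, 0.1867]
ee_rot: [3.142, 0.001, 3.078]
force: [-0.7, -0.1, -0.2]
width: 0.0617
```

View pics/scene2.png

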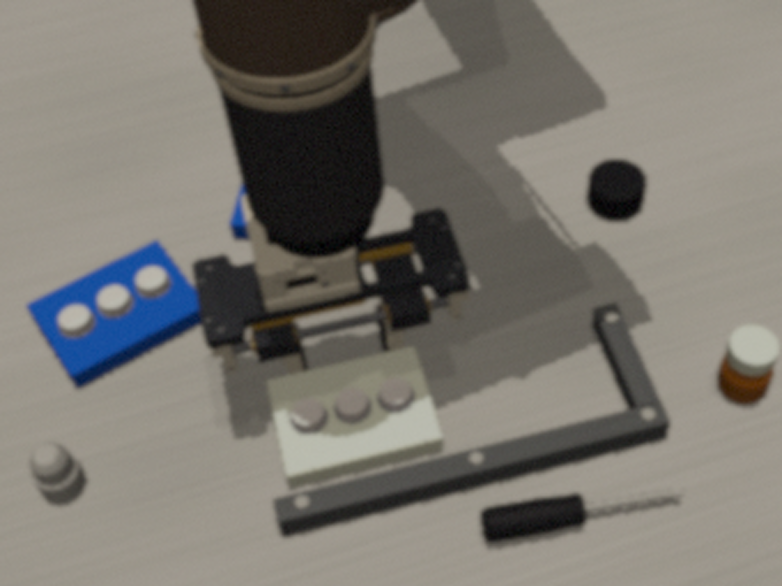

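The plate is square to the rail, about 20 mm short of it (gap near crop (360,475)).

```bash
python3 -m handwheel '[[0.6,-0.04,0,0],[0.6,-0.04,0,0],[0.4,-0.02,0,0],[0.2,-0.01,0,0],[0,0,0,0]]'
python3 -m handwheel '[[0.1,-0.01,0,0],[0.1,-0.01,0,0]]'
python3 -m handwheel '[[0.1,-0.01,0,0],[0.1,-0.01,0,0]]'
```

```text
t: 4.85
eef_pos: [0.5369, -0.1274, 0.1866]
ee_rot: [-3.142, 0.0, 3.077]
force: [-1.0, -1.2, 0.5]
width: 0.0613
t: 5.05
eef_pos: [0.5379, -0.1275, 0.1865]
ee_rot: [-3.142, -0.002, 3.077]
force: [-7.2, 1.6, 5.7]
width: 0.0616
t: 5.25
eef_pos: [0.5385, -0.1277, 0.1863]
ee_rot: [-3.141, -0.005, 3.077]
force: [-12.4, 3.0, 9.9]
width: 0.0609
```

```bash
python3 -m handwheel '[[-0.5,0.03,0,0],[-1.5,0.1,0,0],[-2,0.1,0,0],[0,0,2.5,0],[0,0,3,0],[0,0,2,0],[0,-3,0,0],[0,-3,0,0],[0,-3,0,0],[0,-3,0,0],[0,0,0,0]]' 0.6
python3 - <<'E'
from station import arm
import cv2,pickle
print(arm.get_state()['q'])
for n,(x0,y0,x1,y1) in(('scene',(100,100,440,355)),('top',(190,140,510,380))):
    f=arm.grab_frame(n);pickle.dump(f,open(f'pics/{n}3.pkl','wb'))
    cv2.imwrite(f'pics/{n}3.png',cv2.resize(f['image'][y0:y1,x0:x1,::-1],None,fx=2.3,fy=2.3,interpolation=2))
E
```

```text
t: 6.35
eef_pos: [0.5011, -0.248, 0.2619]
ee_rot: [-3.141, 0.002, 3.075]
force: [-0.6, -0.0, -0.6]
width: 0.0348
[-1.09239352e-01  3.05021882e-01 -4.30092090e-01  8.81281685e-04
 -8.33313096e-01 -1.52859015e+00]
```

View pics/scene3.png

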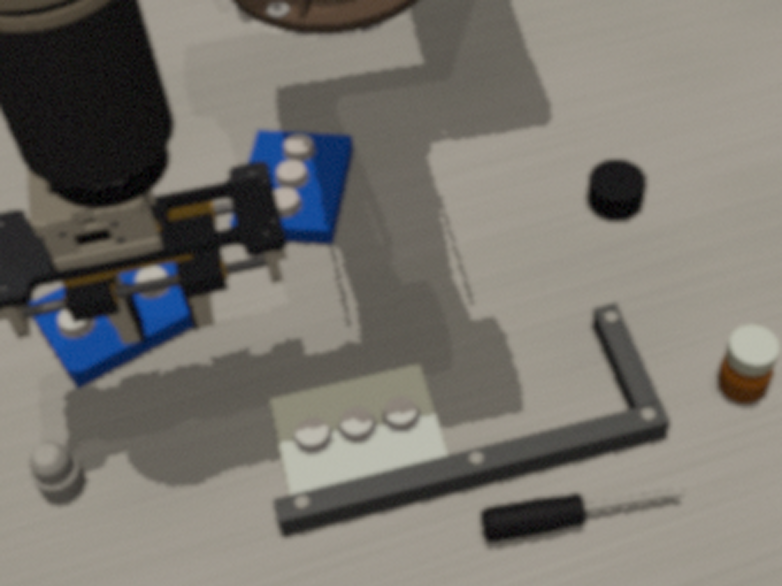

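View pics/top3.png

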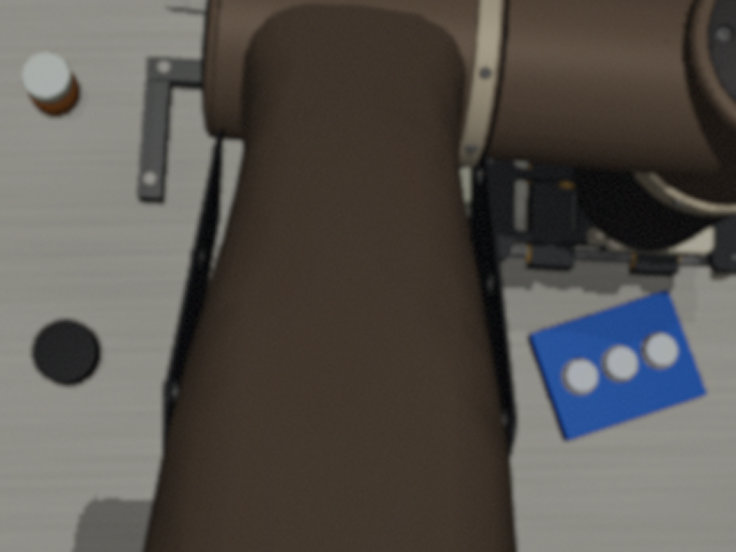

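```bash
python3 - <<'E'
from h import *
f=pickle.load(open('pics/scene3.pkl','rb'))
p=np.array([(272,400),(420,367)])/2.3+[100,100]
P=ray(f,p,.02)[:,:2];print(P)
o=np.array([.6525,.069]);a=np.radians(-3.65);R=np.array([[np.cos(a),-np.sin(a)],[np.sin(a),np.cos(a)]])
print((P-o)@R)
for t in [(-.050,-.245),(-.050,-.22),(-.050,-.1295)]: print(t,o+R@t)
E
```

```text
[[ 0.54879752 -0.19088956]
 [ 0.5581944  -0.07420099]]
[[-0.08694719 -0.26596423]
 [-0.08499792 -0.14891415]]
(-0.05, -0.245) [ 0.58700437 -0.17231996]
(-0.05, -0.22) [ 0.58859591 -0.14737067]
(-0.05, -0.1295) [ 0.59435727 -0.05705424]
```

```bash
python3 -m handwheel '[[0.75,0.2,0,0.143],[0.75,0.2,0,0.143],[0.75,0.2,0,0.143],[0.75,0.2,0,0.143],[0.75,0.2,0,0.143],[0.75,0.2,0,0.143],[0.75,0.2,0,0.143],[0.75,0.2,0,0.143],[0.75,0.2,0,0.143],[0.75,0.2,0,0.143],[0.75,0.2,0,0.143],[0,0,-3,0],[0,0,-2,0],[0,0,0,0],[0,0,0,0]]'
python3 - <<'E'
from station import arm
import cv2,pickle
print(arm.get_state()['q'])
for n,(x0,y0,x1,y1) in(('scene',(100,100,440,355)),):
    f=arm.grab_frame(n);pickle.dump(f,open(f'pics/{n}4.pkl','wb'))
    cv2.imwrite(f'pics/{n}4.png',cv2.resize(f['image'][y0:y1,x0:x1,::-1],None,fx=2.3,fy=2.3,interpolation=2))
E
```

```text
t: 7.95
eef_pos: [0.5835, -0.2227, 0.212]
ee_rot: [3.142, -0.0, -1.632]
force: [0.4, -0.4, 0.4]
width: 0.0348
[-5.23858631e-02  4.56935972e-01 -3.25278467e-01  4.29634358e-04
 -7.88610428e-01 -8.68444271e-03]
```

View pics/scene4.png

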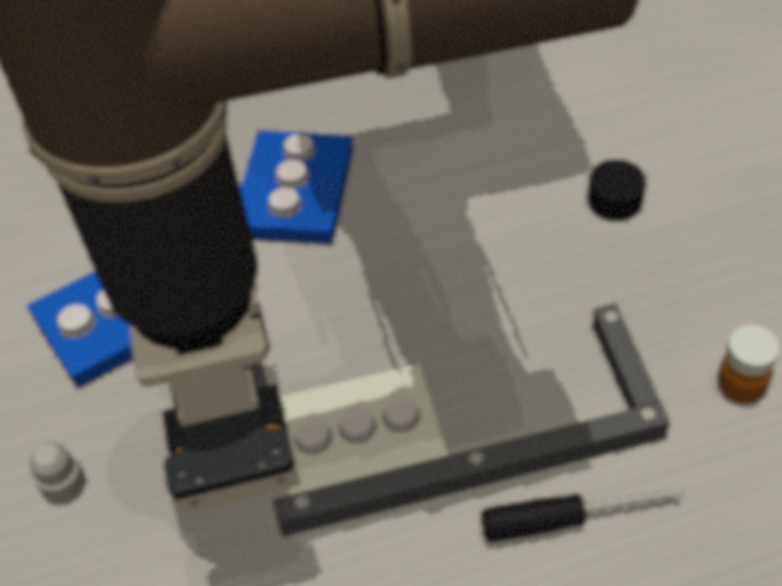

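```bash
python3 -m handwheel '[[0,-0.3,-1.2,0],[0,0,-1.0,0],[0,0,-0.3,0],[0.04,0.6,0,0],[0.04,0.6,0,0],[0.04,0.6,0,0],[0.04,0.6,0,0],[0.04,0.6,0,0],[0.04,0.6,0,0],[0,0,0,0]]'
python3 - <<'E'
from station import arm
import cv2,pickle
for n,(x0,y0,x1,y1) in(('scene',(100,100,440,355)),):
    f=arm.grab_frame(n);pickle.dump(f,open(f'pics/{n}5.pkl','wb'))
    cv2.imwrite(f'pics/{n}5.png',cv2.resize(f['image'][y0:y1,x0:x1,::-1],None,fx=2.3,fy=2.3,interpolation=2))
E
```

```text
t: 9.0
eef_pos: [0.5856, -0.1895, 0.1868]
ee_rot: [-3.141, 0.0, -1.632]
force: [0.1, -0.9, -0.1]
width: 0.0349
```

View pics/scene5.png

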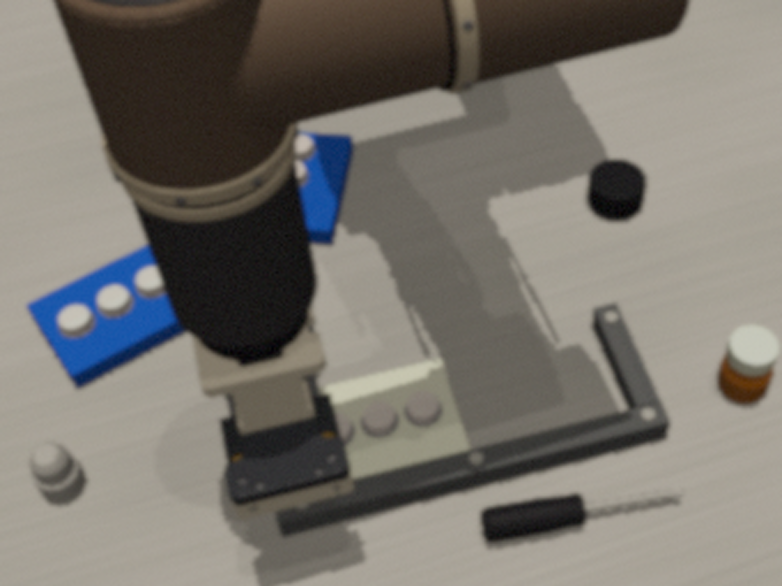

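```bash
python3 -m handwheel '[[0.04,0.6,0,0],[0.04,0.6,0,0],[0.04,0.6,0,0],[0.04,0.6,0,0],[0.04,0.6,0,0],[0.04,0.6,0,0],[0.04,0.6,0,0],[0.04,0.6,0,0],[0.04,0.6,0,0],[0.04,0.6,0,0],[0,0,0,0]]'
python3 -m handwheel '[[0.04,0.6,0,0],[0.04,0.6,0,0],[0.04,0.6,0,0],[0.04,0.6,0,0],[0.04,0.6,0,0],[0.04,0.6,0,0],[0.04,0.6,0,0],[0.04,0.6,0,0],[0.04,0.6,0,0],[0,0,0,0]]'
python3 - <<'E'
from station import arm
import cv2,pickle
for n,(x0,y0,x1,y1) in(('scene',(100,100,440,355)),):
    f=arm.grab_frame(n);pickle.dump(f,open(f'pics/{n}6.pkl','wb'))
    cv2.imwrite(f'pics/{n}6.png',cv2.resize(f['image'][y0:y1,x0:x1,::-1],None,fx=2.3,fy=2.3,interpolation=2))
E
```

```text
t: 10.15
eef_pos: [0.5896, -0.1295, 0.1866]
ee_rot: [-3.141, 0.0, -1.632]
force: [0.3, 0.1, 1.0]
width: 0.0352
t: 11.15
eef_pos: [0.5933, -0.0756, 0.1867]
ee_rot: [-3.141, 0.0, -1.632]
force: [0.2, -0.4, 1.0]
width: 0.035
```

View pics/scene6.png

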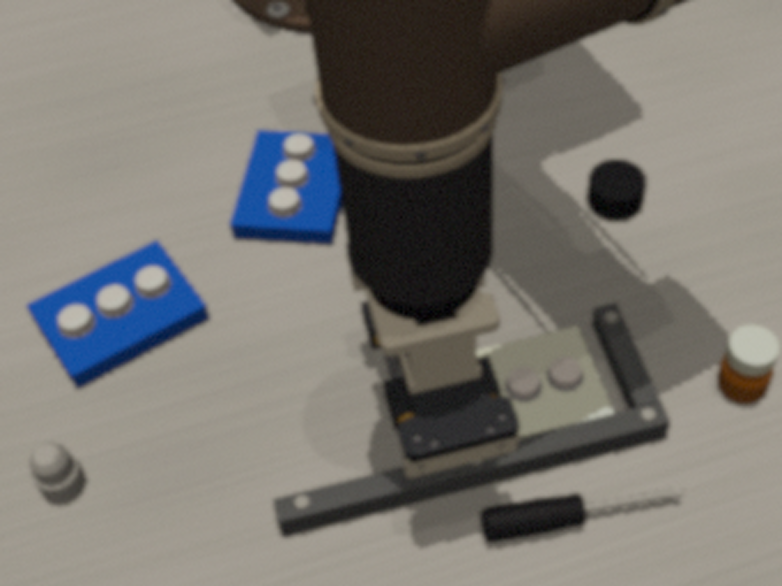

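```bash
python3 -m handwheel '[[0.04,0.6,0,0],[0.03,0.4,0,0],[0.01,0.2,0,0],[0.01,0.1,0,0],[0,0,0,0]]'
python3 -m handwheel '[[0.01,0.1,0,0],[0.01,0.1,0,0],[0,0,0,0]]'
python3 -m handwheel '[[0.01,0.1,0,0],[0.01,0.1,0,0],[0,0,0,0]]'
```

```text
t: 11.7
eef_pos: [0.594, -0.0633, 0.1867]
ee_rot: [-3.141, 0.0, -1.633]
force: [-0.4, -0.4, 0.7]
width: 0.0352
t: 12.0
eef_pos: [0.5942, -0.0614, 0.1867]
ee_rot: [3.142, -0.0, -1.633]
force: [-0.2, -2.6, 1.4]
width: 0.0352
t: 12.3
eef_pos: [0.5943, -0.0594, 0.1867]
ee_rot: [3.141, -0.0, -1.633]
force: [-1.2, -2.2, 2.2]
width: 0.035
```

```bash
python3 -m handwheel '[[0.01,0.1,0,0],[0.01,0.1,0,0]]'
python3 -m handwheel '[[0.01,0.1,0,0],[0,0.1,0,0]]'
```

```text
t: 12.5
eef_pos: [0.5943, -0.0584, 0.1867]
ee_rot: [3.141, -0.002, -1.633]
force: [0.0, -15.3, 2.0]
width: 0.0348
t: 12.7
eef_pos: [0.5944, -0.0579, 0.1867]
ee_rot: [3.14, -0.003, -1.633]
force: [3.2, -26.6, -0.1]
width: 0.0352
```

```bash
python3 -m handwheel '[[0,-0.5,0,0],[-0.1,-1.5,0,0],[-0.1,-2,0,0],[0,0,2.5,0],[0,0,3,0],[0,0,2,0],[-1,-3,0,-0.14],[-1,-3,0,-0.14],[-1,-3,0,-0.14],[-1,-3,0,-0.14],[0,0,0,0]]' 0.3
python3 - <<'E'
from station import arm
import cv2,pickle
for n,(x0,y0,x1,y1) in(('scene',(100,100,440,355)),('top',(190,140,510,380))):
    f=arm.grab_frame(n);pickle.dump(f,open(f'pics/{n}7.pkl','wb'))
    cv2.imwrite(f'pics/{n}7.png',cv2.resize(f['image'][y0:y1,x0:x1,::-1],None,fx=2.3,fy=2.3,interpolation=2))
E
```

```text
t: 13.8
eef_pos: [0.5513, -0.2182, 0.2615]
ee_rot: [3.141, 0.0, -2.2]
force: [-0.0, 0.1, -0.2]
width: 0.0614
```

View pics/scene7.png

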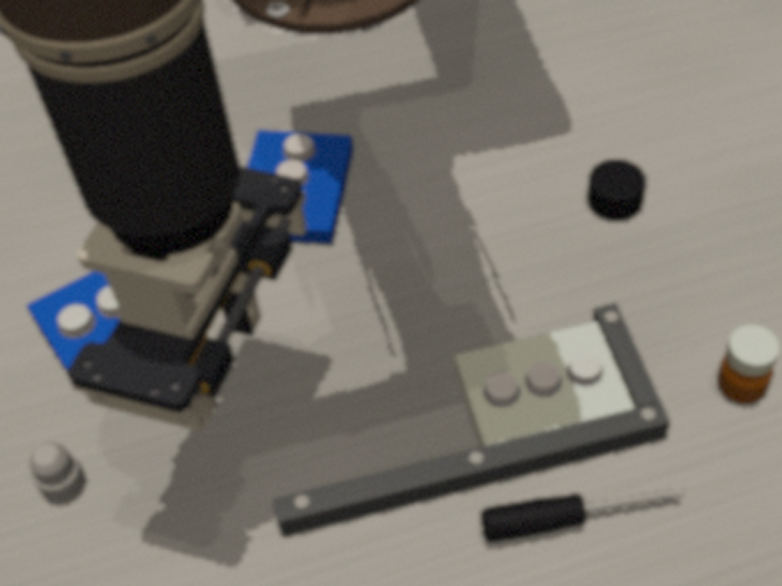

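View pics/top7.png

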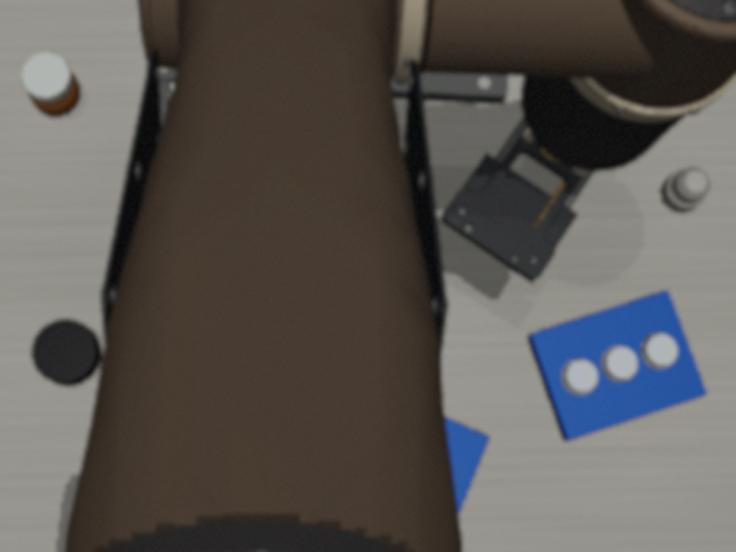

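The plate sits in the corner (crop: plate (460..635, 325..445), stop (625,360), rail (475,457)). I'll make one light confirming push against the rail.

```bash
python3 -m handwheel '[[-0.45,2.95,0,-0.126],[-0.45,2.95,0,-0.126],[-0.45,2.95,0,-0.126],[-0.45,2.95,0,-0.126],[-0.45,2.95,0,-0.126],[-0.45,2.95,0,-0.126],[-0.45,2.95,0,-0.126],[-0.45,2.95,0,-0.126],[0,0,0,0],[0,0,-3,0],[0,0,0,0]]'
python3 - <<'E'
from station import arm
import cv2,pickle
for n,(x0,y0,x1,y1) in(('scene',(100,100,440,355)),):
    f=arm.grab_frame(n);pickle.dump(f,open(f'pics/{n}8.pkl','wb'))
    cv2.imwrite(f'pics/{n}8.png',cv2.resize(f['image'][y0:y1,x0:x1,::-1],None,fx=2.3,fy=2.3,interpolation=2))
E
```

```text
t: 15.0
eef_pos: [0.5154, 0.0209, 0.2293]
ee_rot: [-3.14, -0.004, 3.085]
force: [-1.3, 0.3, -0.1]
width: 0.0615
```

View pics/scene8.png

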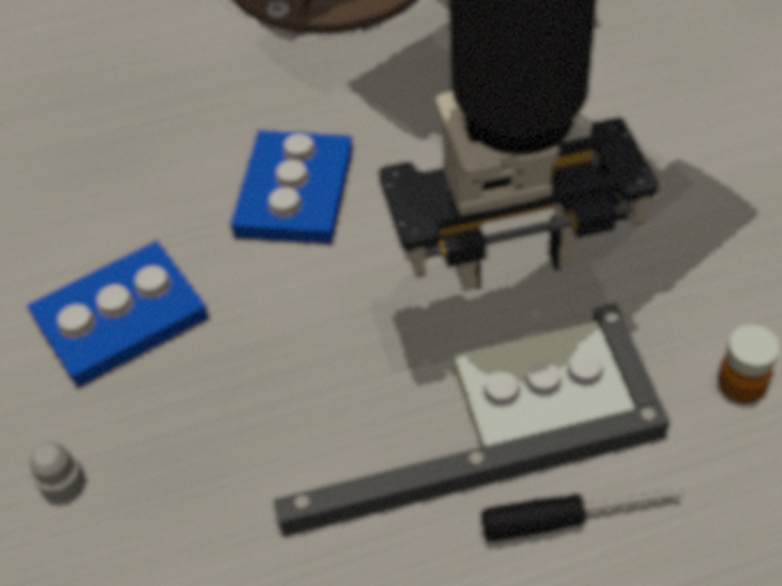

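```bash
python3 -m handwheel '[[-0.3,-1,-1.5,0],[0,0,-1.5,0],[0,0,-1.2,0],[0,0,0,0],[0.6,-0.04,0,0],[0.6,-0.04,0,0],[0.6,-0.04,0,0],[0.6,-0.04,0,0],[0.5,-0.03,0,0],[0.2,-0.01,0,0],[0,0,0,0]]' 0.5
python3 -m handwheel '[[0.1,-0.01,0,0],[0.1,-0.01,0,0],[0,0,0,0]]'
```

```text
t: 16.15
eef_pos: [0.5449, 0.0085, 0.1896]
ee_rot: [-3.142, -0.0, 3.082]
force: [-0.1, -0.3, 0.2]
width: 0.0438
t: 16.45
eef_pos: [0.5463, 0.0083, 0.1895]
ee_rot: [-3.141, -0.001, 3.082]
force: [-2.1, 0.3, -0.0]
width: 0.0438
```

```bash
python3 -m handwheel '[[0.1,-0.01,0,0],[0.1,-0.01,0,0]]'
python3 -m handwheel '[[0.1,-0.01,0,0]]'
```

```text
t: 16.65
eef_pos: [0.547, 0.0081, 0.1893]
ee_rot: [-3.141, -0.004, 3.082]
force: [-10.4, 5.3, 8.1]
width: 0.0439
t: 16.75
eef_pos: [0.5473, 0.008, 0.1892]
ee_rot: [-3.141, -0.005, 3.081]
force: [-13.3, 6.9, 10.6]
width: 0.0438
```

```bash
python3 -m handwheel '[[-0.5,0.03,0,0],[-1.5,0.1,0,0],[-2,0.1,0,0],[0,0,2.5,0],[0,0,3,0],[0,0,2,0],[-1,-2.5,0,0],[-1,-3,0,0],[0,-3,0,0],[0,-3,0,0],[0,-3,0,0],[0,-3,0,0],[0,-3,0,0],[0,0,0,0]]'
python3 - <<'E'
from station import arm
import cv2,pickle
for n,(x0,y0,x1,y1) in(('scene',(280,220,410,315)),('top',(230,150,360,250))):
    f=arm.grab_frame(n);pickle.dump(f,open(f'pics/{n}9.pkl','wb'))
    cv2.imwrite(f'pics/{n}9.png',cv2.resize(f['image'][y0:y1,x0:x1,::-1],None,fx=6,fy=6,interpolation=2))
E
```

```text
t: 18.15
eef_pos: [0.4897, -0.1971, 0.2647]
ee_rot: [-3.141, 0.001, 3.08]
force: [-1.1, 0.1, -0.7]
width: 0.0438
```

View pics/scene9.png

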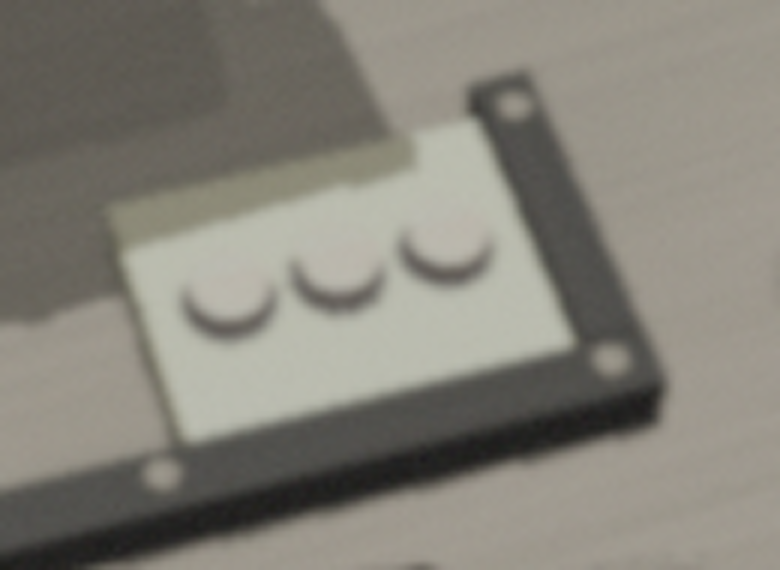

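View pics/top9.png

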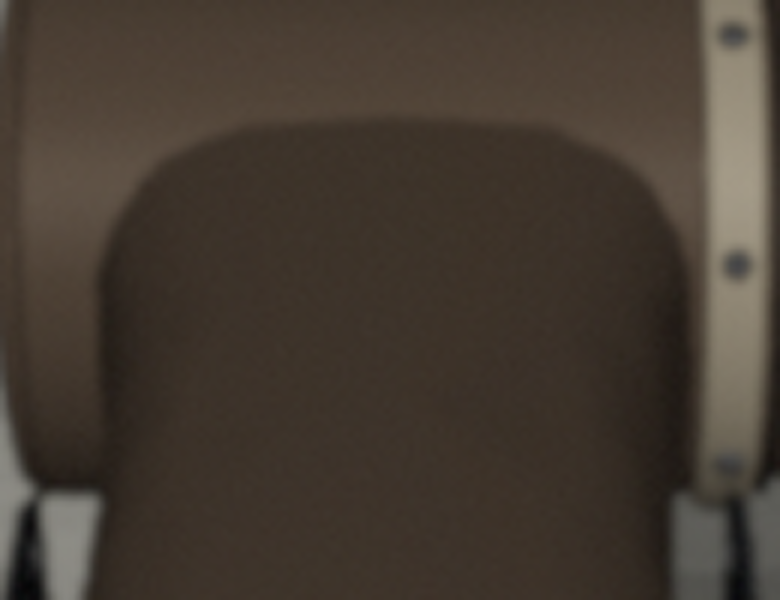

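```bash
python3 -m handwheel '[[0,-4,0,0],[0,-4,0,0],[0,-4,0,0],[0,-4,0,0],[0,-4,0,0],[0,-4,0,0],[0,0,0,0],[0,0,0,0]]'
python3 - <<'E'
from station import arm
import cv2,pickle
for n,(x0,y0,x1,y1) in(('scene',(280,220,410,315)),('top',(230,150,360,250))):
    f=arm.grab_frame(n);pickle.dump(f,open(f'pics/{n}10.pkl','wb'))
    cv2.imwrite(f'pics/{n}10.png',cv2.resize(f['image'][y0:y1,x0:x1,::-1],None,fx=6,fy=6,interpolation=2))
E
```

```text
t: 19.05
eef_pos: [0.4897, -0.4346, 0.2641]
ee_rot: [3.141, -0.0, 3.082]
force: [0.6, 1.3, 0.3]
width: 0.0438
```

View pics/top10.png

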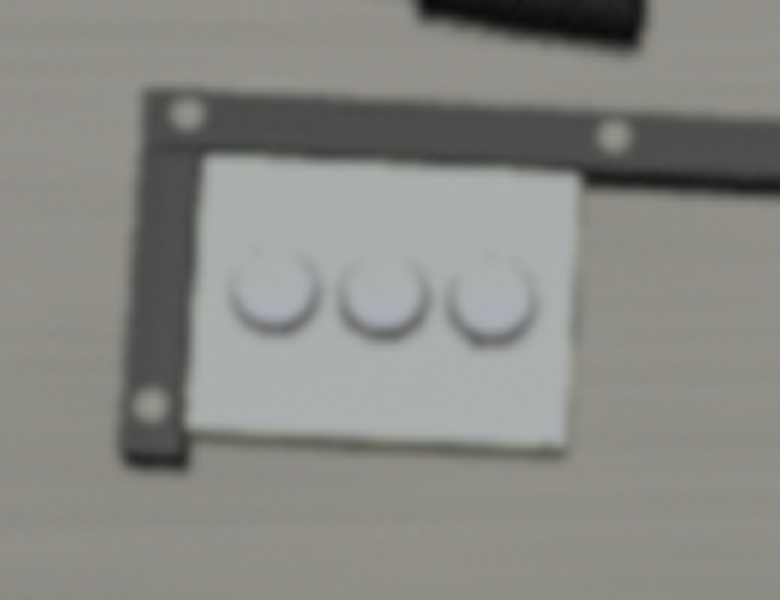

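```bash
python3 - <<'E'
from h import *
f=pickle.load(open('pics/top10.pkl','rb'));g=cv2.cvtColor(f['image'],7).astype(float)
from scipy.ndimage import gaussian_filter
def cross(a,lo,hi,thr):
    s=1 if hi>lo else -1
    for i in range(lo,hi,s):
        if (a[i]-thr)*(a[i+s]-thr)<=0 and a[i]!=a[i+s]: return i+s*(a[i]-thr)/(a[i]-a[i+s])
def line(p,z):
    P=ray(f,p,z)[:,:2]*1000;vx,vy,x,y=cv2.fitLine(P.astype(np.float32),2,0,.01,.01).ravel();a=np.degrees(np.arctan2(vy,vx));return a,np.array([x,y]),np.array([vx,vy])
print(g[200,255:272].astype(int),g[200,318:332].astype(int),g[168:184,300].astype(int),g[214:232,300].astype(int))
cols=[c for c in range(270,318)];rows=range(182,214)
E_={}
E_['plate rail side']=line(np.array([(c,cross(g[:,c],185,170,90))for c in cols]),.02)
E_['rail far']=line(np.array([(c,cross(g[:,c],155,180,77))for c in range(270,400)if abs(c-332)>5]),.025)
E_['plate stop side']=line(np.array([(cross(g[r],270,255,90),r)for r in rows]),.02)
E_['plate -y side']=line(np.array([(cross(g[r],318,335,(g[r,318]+g[r,334])/2),r)for r in rows]),.02)
E_['stop outer']=line(np.array([(cross(g[r],240,258,77),r)for r in range(172,212)]),.025)
for k,v in E_.items():print(k,v[0].round(2),v[1].round(1))
def dd(a,b):
    v=E_[a][2];n=np.array([-v[1],v[0]]);return n@(E_[b][1]-E_[a][1])
print('rail far->plate',dd('rail far','plate rail side'),'stop outer->plate +y',dd('stop outer','plate stop side'),'plate len',dd('plate stop side','plate -y side'))
ft=pickle.load(open('pics/top0.pkl','rb'))
for n,(x0,y0,x1,y1) in dict(jar=(195,155,228,193),lens=(473,205,503,236),puck=(198,273,240,312),driver=(260,133,342,160)).items():
    d=np.abs(f['image'][y0:y1,x0:x1].astype(int)-ft['image'][y0:y1,x0:x1]);print(n,d.mean().round(2),cv2.phaseCorrelate(cv2.cvtColor(ft['image'],7)[y0:y1,x0:x1].astype(float),g[y0:y1,x0:x1])[0])
E
```

```text
[ 77  79  81  80  79  79 104 145 167 173 174 173 168 154 145 157 169] [151 153 165 172 174 174 165 143 130 136 140 141 141 142] [ 79  77  76  77  77  77  77  73  76 115 153 169 173 173 173 173] [173 174 173 173 174 173 175 173 164 136 104 111 131 140 142 141 142 142]
plate rail side 86.46 [650.1  12.1]
rail far 82.19 [658.  -66.6]
plate stop side -3.34 [608.3  74. ]
plate -y side -4.97 [606.8 -46.3]
stop outer nan [nan nan]
rail far->plate 18.435007 stop outer->plate +y nan plate len -120.22235
jar 37.5 (0.03577344037653418, 0.011964585140290751)
lens 41.95 (3.425456503948787, 14.873135363197521)
puck 38.03 (1.3133929310250636, -15.155422084357681)
driver 33.17 (-0.043419950813380126, 0.4354050997213914)
```

```bash
python3 - <<'E'
import cv2,pickle
f=pickle.load(open('pics/top10.pkl','rb'));cv2.imwrite('pics/top10full.png',f['image'][:,:,::-1])
E
```

```text
(no output)
```

View pics/top10full.png

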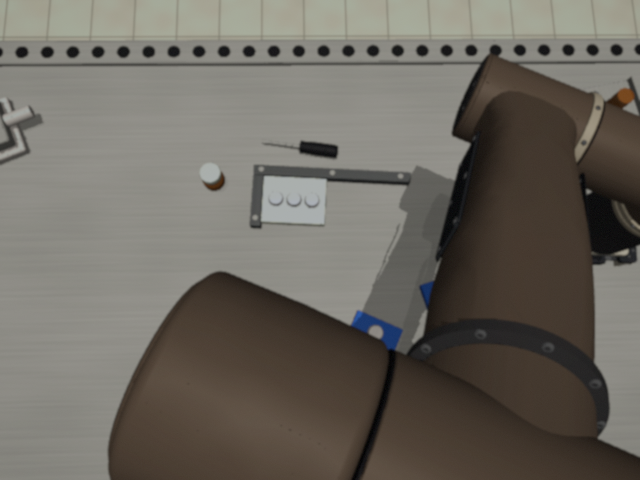

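```bash
python3 - <<'E'
from h import *
a=pickle.load(open('pics/scene0.pkl','rb'))['image'];b=pickle.load(open('pics/scene10.pkl','rb'))['image']
ga,gb=[cv2.cvtColor(x,7).astype(np.float32) for x in(a,b)]
for n,(x,y) in dict(jar=(425,257),lens=(123,303),puck=(368,182),driver=(345,324)).items():
    T=ga[y-16:y+17,x-18:x+19];S=gb[y-26:y+27,x-28:x+29]
    r=cv2.matchTemplate(S,T,5);_,m,_,l=cv2.minMaxLoc(r);print(n,m,l[0]-10,l[1]-10)
cv2.imwrite('pics/scene10full.png',b[:,:,::-1])
E
```

```text
jar 0.9993754029273987 0 0
lens 0.6674438118934631 0 0
puck 0.9987884759902954 0 0
driver 0.9990697503089905 0 0
```

View pics/scene10full.png

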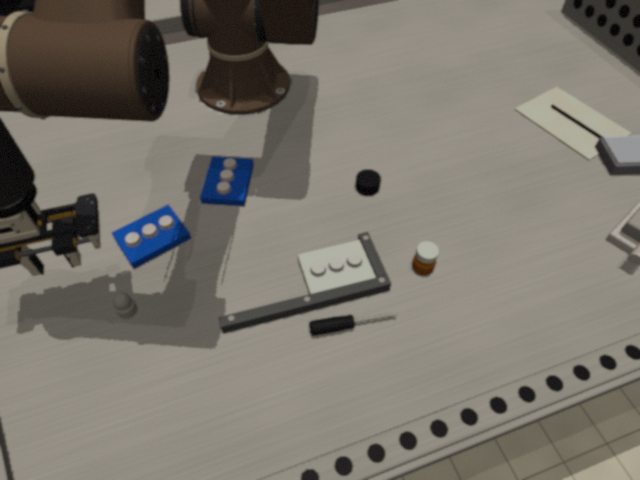

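The plate (336,265) is seated. All bystanders match their first positions with zero pixel shift (the lens, at (123,303), is only shadowed). The hand is clear.

```bash
python3 -c "
from station import arm
print(arm.job_done(),arm.get_state()['t'])"
```

```text
the job is handed in; nothing more can be done
the job is handed in; nothing more can be done
```

The white plate is seated in the L corner and the job is handed in at about 19 s, with the hand clear at 0.26 m height.

I pushed the plate's long side with two spread fingers until it stopped on the rail. I then pushed its short side along the rail to the end stop (27 N there) and finished with a light push back onto the rail (13 N).

**Seating:**
- From the top view, the plate sides lie at 86.5° and -3.3°, against 86.4° and -3.2° for the corner's faces.
- The rail side is within about 0.1 mm of where I measured the rail. The stop side reads about 2 mm past the stop face, which is calibration and thresholding error.
- No gap is visible on either side.

**Bystanders:** The jar, puck and screwdriver showed zero pixel shift. The lens barrel also showed none, but its match was weak (0.67) because it was in the arm's shadow.

**Checks that failed:** In the last top picture, the exposure had changed and the arm covered part of the view. The comparison against the bars' outer edges, the angle of the plate's far end, and the top-view check of the lens and puck were therefore unusable. I relied on the scene camera and the inner-face lines instead.

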